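# Lock down the pedal riser and stomp the pedals in chain order

## Task

Lock the pedal riser to the desk: turn the black wing knob on its foot clockwise until it is firm and its white pointer stands in the green band, without over-tightening, and let go. Then switch on the three pedals on the riser in signal order, pressing their round metal buttons fully down one at a time and letting each come up again: first the green pedal, then the blue, then the brown. Do not knock the lamp bar over the pedals, and leave the other things lying around where they are.

Things in the scene. Friction and masses are not known exactly. Their poses are not given: they have to be found in the camera images.
- riser: fixed sloped stand of light wood, 300 mm wide and 128 mm deep, with three effect pedals side by side, 95 mm apart, on a deck that leans 25 degrees up and back; origin on the desk under the middle of the deck, x level toward the back of the desk, y to the left, z up. A steel tongue at its left joins it to a round foot. Place and yaw (within 0.15 rad) vary.
- foot: fixed round hold-down foot of the riser, black and grey, 96 mm across, 26 mm high; its grey collar bears a green band. Origin on the desk on the wing knob's upright axis, axes as the riser's; it lies at x -30, y +265 mm of the riser.
- lamp_bar: aluminium bar across the riser, 36 x 302 x 14 mm, underside 238 mm over the desk, 124 mm above the buttons. Origin and axes as the riser's: the bar spans x -50 to -14 mm, on thin arms at y +-145 mm bent down at x +45. Its front edge is right above the buttons: a gripper pressing straight down hits it; one leaning back to the robot, along the pedals' z, passes before it.
- wing_knob (a joint): turn of the wing knob, rad: grows clockwise seen from above; 0 with the white pointer to the riser's -x. Starts 0 to 0.25, stays where it is left. Its resistance is 0.18 N m plus 0.10 N m per rad: firm, 0.29 N m, in the middle of the green band. The band spans 0.9 to 1.3, middle 1.1; over 1.45 is over-tightened; stop at 1.9.
- knob_grip (a point): point on the knob's upright axis, 59 mm over the desk, 12 mm below its top; x, y turn with the knob. Black wing knob: disc 62 mm across with an upright bar 60 mm long (x), 16 mm thick (y), from 37 to 71 mm over the desk, to grip across its thickness from above; a white pointer line marks the bar's -x end.
- green_pedal: green effect pedal, 112 x 71 x 51 mm, fixed on the riser, leaning with it by 25 degrees; origin at the centre of its underside, x along its length up the slope, y to its left, z out of its face (25 degrees from vertical, toward the robot). Which pedal is in which place varies. Its face is at z 38 mm; two small knobs at its upper end (x +36) reach z 50.
- green_button (a point): centre of the top of the green pedal's round metal button when up (9 mm across, standing 10 mm above the pedal's face, about 114 mm over the desk); axes as the pedal's, z points out of the button.
- green_pedal_switch (a joint): press of the green pedal's button, m: 0 up, 0.003 fully down along the pedal's -z; a spring pushes it back, about 8 N at full press.
- blue_pedal: blue effect pedal, 112 x 71 x 51 mm, fixed on the riser, leaning with it by 25 degrees; origin at the centre of its underside, x along its length up the slope, y to its left, z out of its face (25 degrees from vertical, toward the robot). Which pedal is in which place varies. Its face is at z 38 mm; two small knobs at its upper end (x +36) reach z 50.
- blue_button (a point): centre of the top of the blue pedal's round metal button when up (9 mm across, standing 10 mm above the pedal's face, about 114 mm over the desk); axes as the pedal's, z points out of the button.
- blue_pedal_switch (a joint): press of the blue pedal's button, m: 0 up, 0.003 fully down along the pedal's -z; a spring pushes it back, about 8 N at full press.
- brown_pedal: brown effect pedal, 112 x 71 x 51 mm, fixed on the riser, leaning with it by 25 degrees; origin at the centre of its underside, x along its length up the slope, y to its left, z out of its face (25 degrees from vertical, toward the robot). Which pedal is in which place varies. Its face is at z 38 mm; two small knobs at its upper end (x +36) reach z 50.
- brown_button (a point): centre of the top of the brown pedal's round metal button when up (9 mm across, standing 10 mm above the pedal's face, about 114 mm over the desk); axes as the pedal's, z points out of the button.
- brown_pedal_switch (a joint): press of the brown pedal's button, m: 0 up, 0.003 fully down along the pedal's -z; a spring pushes it back, about 8 N at full press.
- metronome: loose black box with a display and a dial, 66 x 100 x 32 mm, bystander; origin at the centre of its underside
- pick_tin: loose dark brown flat tin, 60 x 87 x 21 mm, bystander; origin at the centre of its underside
- tape_roll: loose cream roll of tape lying flat, 84 mm across, 19 mm high, bystander; origin at the centre of its underside
- harmonica: loose harmonica, 26 x 100 x 19 mm, bystander; origin at the centre of its underside

How it is judged:
On the way, in this order (a step that is already met when the one before it is completed fails the run):
1. the wing knob is turned until its pointer is in the green band, and let go (tool over 45 mm from the grip point) (value of joint wing_knob between 0.9 and 1.3 rad and distance between the grasp point and knob_grip above 0.045 m), for 0.2 s.
2. the green pedal's button is pressed down (over 2 of its 3 mm), the other two being up (value of joint green_pedal_switch above 0.002 m and value of joint each of blue_pedal_switch, brown_pedal_switch below 0.0008 m), for 0.1 s.
3. the blue pedal's button is pressed down (over 2 of its 3 mm), the other two being up (value of joint blue_pedal_switch above 0.002 m and value of joint each of green_pedal_switch, brown_pedal_switch below 0.0008 m), for 0.1 s.
4. the brown pedal's button is pressed down (over 2 of its 3 mm), the other two being up (value of joint brown_pedal_switch above 0.002 m and value of joint each of green_pedal_switch, blue_pedal_switch below 0.0008 m), for 0.1 s.
At the end, for the whole second after the job is handed in: The wing knob is still in the green band (0.9 to 1.3 rad), at rest, and all three pedal buttons are up again (within 0.8 mm) (value of joint wing_knob between 0.9 and 1.3 rad and value of joint each of green_pedal_switch, blue_pedal_switch, brown_pedal_switch below 0.0008 m and velocity of joint wing_knob between -0.05 and 0.05 rad/s); the robot touches nothing.
It fails at once if a pedal button is pressed before the wing knob is firm (value of joint wing_knob below 0.85 rad and value of joint any of green_pedal_switch, blue_pedal_switch, brown_pedal_switch above 0.0015 m).
It fails at once if the wing knob is over-tightened (beyond 1.45 rad) (value of joint wing_knob above 1.45 rad).
It fails at once if two pedal buttons are down together (value of joint each of green_pedal_switch, blue_pedal_switch above 0.0015 m or value of joint each of blue_pedal_switch, brown_pedal_switch above 0.0015 m or value of joint each of green_pedal_switch, brown_pedal_switch above 0.0015 m).
It fails at once if the robot strikes the lamp bar (over 10 N) (contact force between any of the arm, the fingers and lamp_bar above 10 N).
It fails at once if a loose thing that lies around is moved by more than 20 mm (distance of any of metronome, pick_tin, tape_roll, harmonica from where it was at the start of the episode above 0.02 m).
It also fails if it takes over 61 s, if anything falls off the work surface, if the arm or the gripper's body presses on something with over 40 N, if the wrist force passes 120 N, or if a joint passes its speed limit or range.

## Robot

A 6-joint arm with a two-finger parallel gripper is mounted at the origin on a cart in front of the work surface, level with it; the furniture and walls round the work are solid. World frame = base frame: x ahead of the robot, y to its left, z up, the work surface at z = 0. Lengths are in m, angles in rad, forces in N, time in s.
With the tool pointing down it reaches from about 0.35 to 0.975 m from the base axis. Payload 7.1 kg.
Tool frame: the origin (TCP) lies on the front face of the gripper's body, between the roots of the fingers; the fingertips stand 80 mm ahead of it and the grasp point (between the pads) lies 61 mm ahead of it; z points along the fingers, y is the line along which they close (so a half turn about z gives the same grasp; the last joint's range is limited). The gripper opens to 88 mm and grips with 3 to 60 N. Pads are 20 mm wide; open, the fingers measure 115 mm over their backs; the gripper's body (75 mm by 178 mm) begins 61 mm behind the grasp point.
Start: joints at [-1.316, 0.423, 1.63, -0, 1.089, -0.019], TCP at [0.169, -0.602, 0.303] pointing down, gripper open.
Joint ranges: [-3, 3], [-0.9, 2.11], [0.09, 2.58], [-1.31, 4.45], [0.11, 2.69], [-2.54, 2.54]. Speed limits (rad/s): [2.39, 2.39, 3.01, 3.14, 3.14, 3.14].

## Interface

Orientations are given as a unit quaternion [x, y, z, w].
In Python, from station import arm, viewer gives the robot as it stands.
- The arm moves only by the tool drive_tool, never from a script. Its argument "series" is a list of rows, each an object with "grip": the opening, from -1 (shut) to 1 (fully open); "slide": the shift along the tool's x, y, z in mm, a list of three; "delta_rot": the turn, a rotation vector about the tool's x, y, z in degrees, a list of three. In form: [{"grip": grip, "slide": [x, y, z], "delta_rot": [rx, ry, rz]}, ...]. A call has exactly 5 rows; each row shifts and turns the commanded pose from where the row before left it, along the tool's axes as they then stand; what a row does not reach is not made up. A row lasts 1/8 s, in which the tool goes at most 62.5 mm and 10.7 degrees, less where a joint would pass 70% of its speed; a pose out of reach is approached as far as the arm can. A call with a gripper value outside its range is refused whole. The fingers move at their own pace and stop on an object; "grip_force" is the grip in N (left out, the last holds). Time passes only in rows, so rows that do not move let the fingers close, or fill a call up. It gives the time, the measured TCP pose, the force, the opening and the grip force at its end, in the units of the state.
- arm.read_state(): the state, without advancing time (a new reading comes with each control period).
- viewer.snapshot(name): name is "scene" or "top" or "wrist"; returns the picture (384x512x3 uint8, red, green, blue); there is no depth.
- viewer.camera_params(name): a dict with "intrinsics" (3x3 intrinsics, pixels), "distortion" ([k1, k2, p1, p2, k3] as OpenCV has them; the pictures are not rectified), "rvec" (rotation vector, rad) and "tvec" (3), from world to camera coordinates, as OpenCV has them. Camera axes: x right, y down, z forward; pixel columns grow to the right and rows downward; lengths in m; the calibration is good to about 2 mm. A picture is of the moment at which its call begins: read the wrist's pose just before it. camera_params takes no time and is no camera call; for the wrist camera it gives the pose at the moment of the call.
- arm.hand_in(): hands the job in; it is judged then, once.
Trained networks look in the newest picture that a camera, given by its name, has taken for a name from the list of things; names that differ only in an ending like _2 or _b are one class to them, and where a whole thing is asked for, a point or a joint stands for the part that bears it (a point fixed in the world has none). Each returns a list of dicts, best first, with "confidence" (0 to 1); they miss things now and then, are a little off and sometimes report something else, mostly with a low value. They report only what shows in the picture. A call takes as long as a camera call.
- viewer.spot_in(thing, camera): "position" ([row, column] in pixels, amid what is visible of it).
The state is a dict: "clock": time; "joint_pos": joint angles; "qvel": joint speeds; "joint_torque": joint torques, N m; "ee_pos": TCP position; "ee_rot": TCP orientation; "ft_force": force on the tool from outside, world axes, zero at the start; "ft_torque": the same for the moment, N m; "opening": finger opening in m; "grip_force": force on a finger pad.
Only numpy, scipy, OpenCV 4.12 (cv2) and the standard library are available. Lean on these libraries where they do the work, as an engineer would, in place of code of your own. Each camera call takes 0.05 s, during which the arm holds its last target. There are 200 camera calls.

## Working session

There is one attempt and no reset: what is moved stays moved. The work goes in short steps, Python scripts to look and compute and a tool call to move; the robot and the scene stay as the last step left them, time stands still between calls to the robot, and variables do not carry over. Pictures are saved under pics/ and viewed, at most 10 in all, crops included, and the job is handed in when it is done.

Besides the shell and the picture viewer there is one more tool, called after "Call:" as a command line: name --argument value ..., lists and objects as JSON in quotes. drive_tool: Moves the arm, as the interface text tells. Its arguments: {"type":"object","properties":{"series":{"type":"array","items":{"type":"object","properties":{"grip":{"type":"number"},"slide":{"type":"array","items":{"type":"number"}},"delta_rot":{"type":"array","items":{"type":"number"}}}}},"grip_force":{"type":"number"}},"required":["series"]}

```bash
mkdir -p pics && cat > h.py <<'E'
import numpy as np, cv2
from station import arm, viewer
from scipy.spatial.transform import Rotation as R
def cam(n):
    p=viewer.camera_params(n); return np.array(p["intrinsics"],float),np.array(p["distortion"],float),np.array(p["rvec"],float),np.array(p["tvec"],float)
def proj(n,X):
    K,d,r,t=cam(n); return cv2.projectPoints(np.atleast_2d(np.array(X,float)),r,t,K,d)[0][:,0]
def ray(n,row,col):
    K,d,r,t=cam(n); u=cv2.undistortPoints(np.array([[[col,row]]],float),K,d)[0,0]
    M=cv2.Rodrigues(r)[0]; return -M.T@t, M.T@np.array([u[0],u[1],1])
def atz(n,row,col,z):
    c,v=ray(n,row,col); return c+v*(z-c[2])/v[2]
def save(n,f): 
    im=viewer.snapshot(n); cv2.imwrite(f,im[:,:,::-1]); return im
E
python3 - <<'E'
from h import *
a=save("top","pics/top.png");b=save("scene","pics/scene.png")
cv2.imwrite("pics/both.png",cv2.resize(np.vstack([a,b])[:,:,::-1],None,fx=.78,fy=.78))
for n in("top","scene"):
  for t in("wing_knob","green_button","blue_button","brown_button","green_pedal","blue_pedal","brown_pedal","foot","lamp_bar"):
    print(n,t,[(np.round(x["position"]),round(x["confidence"],2)) for x in viewer.spot_in(t,n)[:2]])
print(arm.read_state())
E
```

```text
top wing_knob [(array([174., 224.]), 0.81)]
top green_button [(array([183., 339.]), 0.97)]
top blue_button [(array([182., 303.]), 0.9)]
top brown_button [(array([174., 276.]), 0.93), (array([173., 222.]), 0.5)]
top green_pedal [(array([183., 335.]), 0.76)]
top blue_pedal [(array([180., 307.]), 0.57)]
top brown_pedal [(array([176., 276.]), 0.58)]
top foot [(array([176., 222.]), 0.94), (array([246., 352.]), 0.67)]
top lamp_bar [(array([163., 317.]), 0.75)]
scene wing_knob [(array([204., 214.]), 0.63)]
scene green_button [(array([142., 311.]), 0.6)]
scene blue_button [(array([152., 282.]), 0.71)]
scene brown_button [(array([162., 257.]), 0.59)]
scene green_pedal [(array([143., 310.]), 0.97)]
scene blue_pedal [(array([154., 284.]), 0.94)]
scene brown_pedal [(array([163., 259.]), 0.72)]
scene foot [(array([205., 216.]), 0.62)]
scene lamp_bar [(array([122., 284.]), 0.87)]
{'clock': 1.0, 'joint_pos': array([-1.31596339e+00,  4.23075636e-01,  1.62990729e+00, -1.07364902e-06,
        1.08861089e+00, -1.90029177e-02]), 'qvel': array([-0.00025254,  0.00028779, -0.0004189 ,  0.00024332, -0.00253832,
        0.0006359 ]), 'joint_torque': array([-4.43253026e-03, -5.44591391e+01, -2.74056870e+01,  6.42035971e-02,
        1.68669457e-02, -7.96892579e-06]), 'ee_pos': array([ 0.1690338 , -0.60168552,  0.30268742]), 'ee_rot': array([ 9.90641340e-01,  1.36490788e-01, -5.40702410e-07, -5.21329629e-07]), 'ft_force': array([-0.50351501, -0.63926616,  1.02023262]), 'ft_torque': array([ 0.00606524,  0.02296894, -0.03247968]), 'grip_force': 0.0, 'opening': 0.08771130680280037}
```

View pics/both.png

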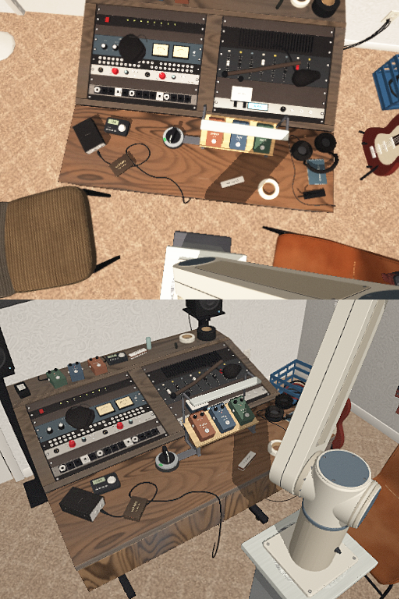

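```bash
python3 - <<'E'
from h import *
from scipy.optimize import least_squares
obs={"top":{"k":(174,223),"g":(183,339),"b":(182,303),"n":(174,276),"lb":(163,317)},"scene":{"k":(204,214),"g":(142,311),"b":(152,282),"n":(162,257),"lb":(122,284)}}
def pts(p):
    x,y,w,bx=p; c,s=np.cos(w),np.sin(w)
    L={"k":(-.03,.265,.06),"g":(bx,-.095,.114),"b":(bx,0,.114),"n":(bx,.095,.114),"lb":(-.032,0,.25)}
    return {k:np.array([x+c*v[0]-s*v[1],y+s*v[0]+c*v[1],v[2]]) for k,v in L.items()}
def f(p):
    P=pts(p);o=[]
    for n in obs:
        ks=list(obs[n]); o.append((proj(n,[P[k] for k in ks])[:,::-1]-np.array([obs[n][k] for k in ks])).ravel())
    return np.concatenate(o)
s=least_squares(f,[.6,-.1,0,-.05],loss="soft_l1",x_scale=[.1,.1,.1,.02])
print(s.x);print({k:np.round(v,3) for k,v in pts(s.x).items()});print(np.round(f(s.x).reshape(2,-1,2),1).tolist())
a=cv2.imread("pics/top.png");b=cv2.imread("pics/scene.png")
cv2.imwrite("pics/crop.png",np.vstack([cv2.resize(a[130:270,190:440],None,fx=2.4,fy=2.0),cv2.resize(b[90:260,180:400],(600,320))]))
E
```

```text
[ 0.61985029 -0.07696035  0.02215611 -0.03224205]
{'k': array([0.584, 0.187, 0.06 ]), 'g': array([ 0.59 , -0.173,  0.114]), 'b': array([ 0.588, -0.078,  0.114]), 'n': array([0.586, 0.017, 0.114]), 'lb': array([ 0.588, -0.078,  0.25 ])}
[[[-0.1, -2.5], [-3.0, -2.0], [-4.7, 2.8], [0.6, -1.4], [0.8, -3.6]], [[-6.8, -0.7], [-0.5, 0.3], [-0.2, 5.2], [0.8, 4.7], [-7.1, 4.8]]]
```

View pics/crop.png

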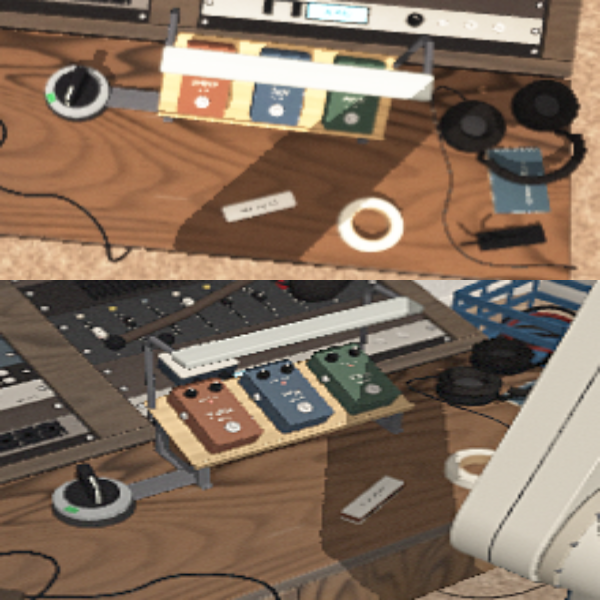

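```bash
python3 - <<'E'
from h import *
from scipy.optimize import least_squares
obs={"top":{"k":(174,223.3),"g":(190.5,335.8),"b":(187,302.5),"n":(181,274.2)},"scene":{"g":(148.4,316.8),"b":(158.5,291.8),"n":(166.5,263.2),"f":(203.5,214.3)}}
def pts(p):
    x,y,w,bx=p; c,s=np.cos(w),np.sin(w)
    L={"k":(-.03,.265,.06),"f":(-.03,.265,.026),"g":(bx,-.095,.114),"b":(bx,0,.114),"n":(bx,.095,.114),"lb":(-.032,0,.25)}
    return {k:np.array([x+c*v[0]-s*v[1],y+s*v[0]+c*v[1],v[2]]) for k,v in L.items()}
def f(p):
    P=pts(p);o=[]
    for n in obs:
        ks=list(obs[n]); o.append((proj(n,[P[k] for k in ks])[:,::-1]-np.array([obs[n][k] for k in ks])).ravel())
    return np.concatenate(o)
s=least_squares(f,[.6,-.1,0,-.05],loss="soft_l1",x_scale=[.1,.1,.1,.02])
print(s.x);print({k:np.round(v,3) for k,v in pts(s.x).items()});print(np.round(f(s.x).reshape(2,-1,2),1).tolist())
p=viewer.camera_params("wrist");M=cv2.Rodrigues(np.array(p["rvec"]))[0];c=-M.T@np.array(p["tvec"])
st=arm.read_state();T=R.from_quat(st["ee_rot"]);print("cam in tool",T.inv().apply(c-st["ee_pos"]),(T.inv().as_matrix()@M.T).round(3),p["intrinsics"]);print(T.as_matrix().round(3))
E
```

```text
[ 0.59938673 -0.07802597 -0.06108471 -0.0398388 ]
{'k': array([0.586, 0.188, 0.06 ]), 'f': array([0.586, 0.188, 0.026]), 'g': array([ 0.554, -0.17 ,  0.114]), 'b': array([ 0.56 , -0.076,  0.114]), 'n': array([0.565, 0.019, 0.114]), 'lb': array([ 0.567, -0.076,  0.25 ])}
[[[-0.6, -3.0], [0.8, -0.2], [-0.9, 1.9], [-0.1, -0.9]], [[-0.8, 0.9], [-1.6, 0.1], [0.1, 1.6], [1.7, -0.8]]]
cam in tool [ 0.07919168 -0.00056903 -0.08235025] [[ 0.    -0.958 -0.288]
 [ 1.     0.     0.   ]
 [-0.    -0.288  0.958]] [[283.44345626   0.         251.90461624]
 [  0.         283.44345626 189.382406  ]
 [  0.           0.           1.        ]]
[[ 0.963  0.27  -0.   ]
 [ 0.27  -0.963  0.   ]
 [-0.    -0.    -1.   ]]
```

Call:
drive_tool --series '[{"grip":1,"slide":[0,0,-20],"delta_rot":[0,0,3.84]},{"grip":1,"slide":[0,0,-20],"delta_rot":[0,0,3.84]},{"grip":1,"slide":[0,0,-20],"delta_rot":[0,0,3.84]},{"grip":1,"slide":[0,0,-20],"delta_rot":[0,0,3.84]},{"grip":1,"slide":[0,0,-20],"delta_rot":[0,0,3.84]}]'

```text
clock: 1.62
ee_pos: [0.169, -0.6016, 0.4033]
ee_rot: [0.999, -0.032, -0.0, -0.0]
ft_force: [0.2, -0.3, 0.8]
opening: 0.0881
grip_force: 0.0
```

Call:
drive_tool --series '[{"grip":1,"slide":[30,-37,0],"delta_rot":[0,0,0]},{"grip":1,"slide":[30,-37,0],"delta_rot":[0,0,0]},{"grip":1,"slide":[30,-37,0],"delta_rot":[0,0,0]},{"grip":1,"slide":[30,-37,0],"delta_rot":[0,0,0]},{"grip":1,"slide":[30,-37,0],"delta_rot":[0,0,0]}]'

```text
clock: 2.25
ee_pos: [0.3309, -0.425, 0.4029]
ee_rot: [1.0, -0.031, 0.0, 0.0]
ft_force: [-0.2, 1.3, -0.7]
opening: 0.0878
grip_force: 0.0
```

Call:
drive_tool --series '[{"grip":1,"slide":[30,-40,0],"delta_rot":[0,0,0]},{"grip":1,"slide":[30,-40,0],"delta_rot":[0,0,0]},{"grip":1,"slide":[0,-45,0],"delta_rot":[0,0,0]},{"grip":1,"slide":[0,-45,0],"delta_rot":[0,0,0]},{"grip":1,"slide":[0,-45,0],"delta_rot":[0,0,0]}]'

```text
clock: 2.88
ee_pos: [0.403, -0.2139, 0.4027]
ee_rot: [1.0, -0.031, 0.0, 0.0]
ft_force: [1.4, 1.0, 0.0]
opening: 0.0875
grip_force: 0.0
```

Call:
drive_tool --series '[{"grip":1,"slide":[0,-50,0],"delta_rot":[0,0,0]},{"grip":1,"slide":[0,-50,0],"delta_rot":[0,0,0]},{"grip":1,"slide":[0,-50,0],"delta_rot":[0,0,0]},{"grip":1,"slide":[0,-50,0],"delta_rot":[0,0,0]},{"grip":1,"slide":[0,-50,0],"delta_rot":[0,0,0]}]'

```text
clock: 3.5
ee_pos: [0.4183, 0.0358, 0.403]
ee_rot: [1.0, -0.031, 0.0, -0.0]
ft_force: [0.8, -0.7, 1.2]
opening: 0.0875
grip_force: 0.0
```

```bash
python3 - <<'E'
from h import *
a=save("wrist","pics/w1.png")
cv2.imwrite("pics/w1b.png",cv2.resize(a[:,:,::-1],(800,600)))
for t in("wing_knob","foot","green_button","blue_button","brown_button"):
    for x in viewer.spot_in(t,"wrist")[:2]:
        p=x["position"];print(t,np.round(p,1),round(x["confidence"],2),atz("wrist",*p,{"wing_knob":.06,"foot":.026}.get(t,.114)).round(4))
E
```

```text
wing_knob [ 43.3 135.1] 0.96 [0.5856 0.1881 0.06  ]
wing_knob [ 39.1 211. ] 0.63 [0.5849 0.0846 0.06  ]
foot [ 46.4 142. ] 0.83 [0.5879 0.1887 0.026 ]
foot [139.9 318.4] 0.51 [ 0.4366 -0.0716  0.026 ]
green_button [ 44.1 138.1] 0.7 [0.5734 0.1613 0.114 ]
green_button [ 28.4 411.9] 0.59 [ 0.5713 -0.1611  0.114 ]
blue_button [ 30.4 337.7] 0.96 [ 0.574  -0.0755  0.114 ]
brown_button [ 33.4 256.1] 0.97 [0.5765 0.0193 0.114 ]
```

View pics/w1b.png

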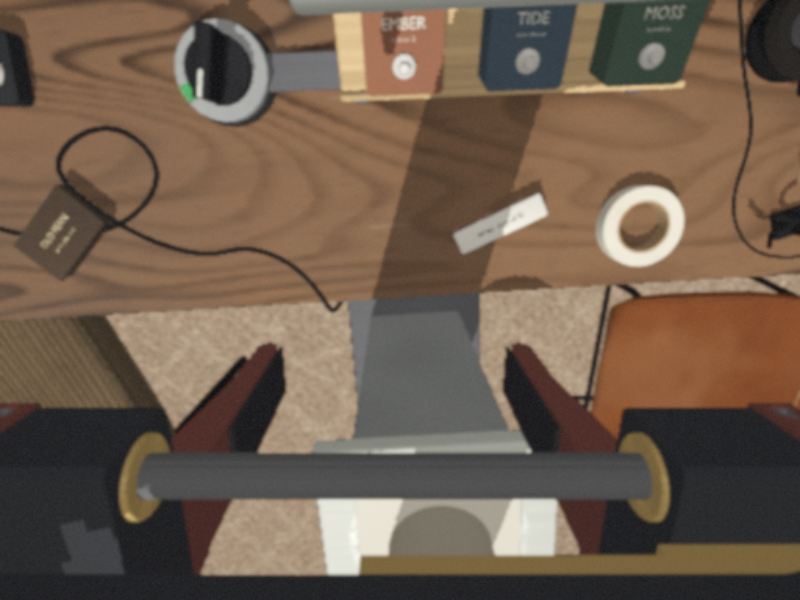

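```bash
python3 - <<'E'
from h import *
P=[]
for n,c,r in(("br",257.9,42.2),("bl",337.9,39),("gr",417.3,36.5)):
    P.append(atz("wrist",r,c,.114));print(n,P[-1].round(4))
print("foot",atz("wrist",45.4,142.1,.026)); d=P[0]-P[2];print("yaw",-np.arctan2(d[0],d[1]),np.hypot(*d[:2]))
a=cv2.imread("pics/w1.png")[5:85,100:210]
cv2.imwrite("pics/k1.png",cv2.resize(a,None,fx=7,fy=7,interpolation=cv2.INTER_CUBIC))
E
```

```text
br [0.567  0.0177 0.114 ]
bl [ 0.5647 -0.0767  0.114 ]
gr [ 0.5617 -0.17    0.114 ]
foot [0.58980171 0.18486166 0.026     ]
yaw -0.028461320338744465 0.1877765521885683
```

View pics/k1.png

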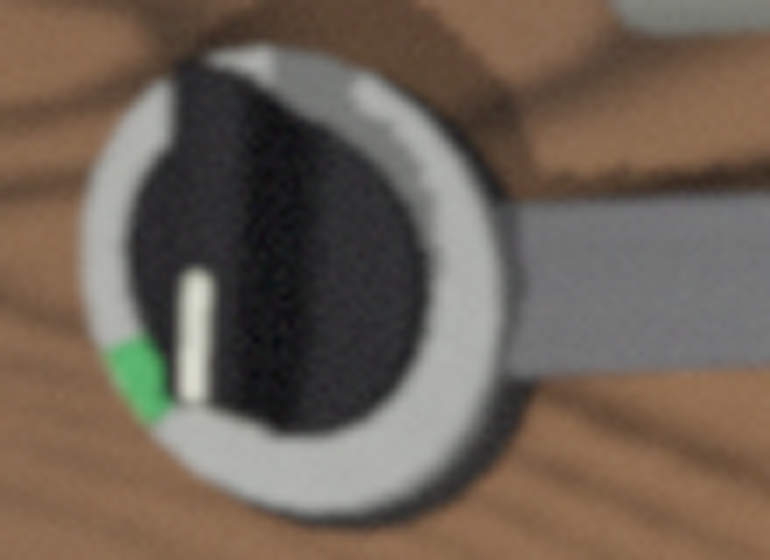

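```bash
python3 - <<'E'
from h import *
g=lambda x,y,z:atz("wrist",5+y/7,100+x/7,z)
a=g(196,272,.071);b=g(194,400,.071);d=b-a
print(a,b,"pointer angle cw from world -x",np.arctan2(d[1],-d[0]),np.hypot(*d[:2]))
print("disc",g(279,262,.037),"collar",g(291,282,.024))
print("band",g(128,345,.026),g(155,420,.026))
print(arm.read_state()["joint_pos"].round(3))
E
```

```text
[0.58371838 0.18790337 0.071     ] [0.56169805 0.1924292  0.071     ] pointer angle cw from world -x 0.20270653265617916 0.02248061663521386
disc [0.59159826 0.18367127 0.037     ] collar [0.59040435 0.18629105 0.024     ]
band [0.58016441 0.22209617 0.026     ] [0.56532012 0.21920762 0.026     ]
[ 0.052 -0.013  1.943 -0.     1.211  1.684]
```

Call:
drive_tool --series '[{"grip":1,"slide":[0,0,0],"delta_rot":[0,0,-10.5]},{"grip":1,"slide":[0,0,0],"delta_rot":[0,0,-10.5]},{"grip":1,"slide":[0,0,0],"delta_rot":[0,0,-10.5]},{"grip":1,"slide":[0,0,0],"delta_rot":[0,0,-10.5]},{"grip":1,"slide":[0,0,0],"delta_rot":[0,0,-10.5]}]'

```text
clock: 4.42
ee_pos: [0.4185, 0.0327, 0.4027]
ee_rot: [0.909, 0.416, -0.0, 0.0]
ft_force: [0.5, -0.5, 0.2]
opening: 0.0879
grip_force: 0.0
```

Call:
drive_tool --series '[{"grip":1,"slide":[0,0,0],"delta_rot":[0,0,-10.5]},{"grip":1,"slide":[0,0,0],"delta_rot":[0,0,-10.5]},{"grip":1,"slide":[0,0,0],"delta_rot":[0,0,-10.5]},{"grip":1,"slide":[0,0,0],"delta_rot":[0,0,-10.5]},{"grip":1,"slide":[0,0,0],"delta_rot":[0,0,-10.5]}]'

```text
clock: 5.05
ee_pos: [0.4184, 0.0327, 0.4026]
ee_rot: [0.632, 0.775, -0.0, 0.0]
ft_force: [-0.1, 0.6, 0.2]
opening: 0.0878
grip_force: 0.0
```

Call:
drive_tool --series '[{"grip":1,"slide":[0,0,0],"delta_rot":[0,0,-10.5]},{"grip":1,"slide":[0,0,0],"delta_rot":[0,0,-10.5]},{"grip":1,"slide":[0,0,0],"delta_rot":[0,0,-10.5]},{"grip":1,"slide":[0,0,0],"delta_rot":[0,0,-10.5]},{"grip":1,"slide":[0,0,0],"delta_rot":[0,0,-10.5]}]'

```text
clock: 5.68
ee_pos: [0.4185, 0.0327, 0.4027]
ee_rot: [0.223, 0.975, -0.0, 0.0]
ft_force: [-1.0, -0.2, -0.0]
opening: 0.0878
grip_force: 0.0
```

Call:
drive_tool --series '[{"grip":1,"slide":[0,0,0],"delta_rot":[0,0,-7.3]},{"grip":1,"slide":[0,0,0],"delta_rot":[0,0,-7.2]},{"grip":1,"slide":[0,0,0],"delta_rot":[0,0,0]},{"grip":1,"slide":[0,0,0],"delta_rot":[0,0,0]},{"grip":1,"slide":[0,0,0],"delta_rot":[0,0,0]}]'

```text
clock: 6.3
ee_pos: [0.4185, 0.0339, 0.4027]
ee_rot: [0.101, 0.995, -0.0, -0.0]
ft_force: [-0.2, -0.4, 0.2]
opening: 0.0879
grip_force: 0.0
```

Call:
drive_tool --series '[{"grip":1,"slide":[-27.6,36.3,30],"delta_rot":[0,0,0]},{"grip":1,"slide":[-27.6,36.3,30],"delta_rot":[0,0,0]},{"grip":1,"slide":[-27.6,36.3,30],"delta_rot":[0,0,0]},{"grip":1,"slide":[-27.6,36.3,30],"delta_rot":[0,0,0]},{"grip":1,"slide":[-27.6,36.3,30],"delta_rot":[0,0,0]}]'

```text
clock: 6.92
ee_pos: [0.591, 0.1856, 0.2515]
ee_rot: [0.101, 0.995, -0.0, 0.0]
ft_force: [0.3, -0.3, 0.6]
opening: 0.0879
grip_force: 0.0
```

```bash
python3 - <<'E'
from h import *
print(arm.read_state()["joint_pos"].round(3))
a=save("wrist","pics/w2.png")
cv2.imwrite("pics/w2b.png",cv2.resize(a[:,:,::-1],(800,600)))
for x in viewer.spot_in("wing_knob","wrist")[:1]: print(x,atz("wrist",*x["position"],.055))
E
```

```text
[ 0.285  0.475  1.68  -0.     0.987 -1.084]
{'position': [179.6, 253.0], 'confidence': 0.56} [0.5838638  0.18933786 0.055     ]
```

View pics/w2b.png

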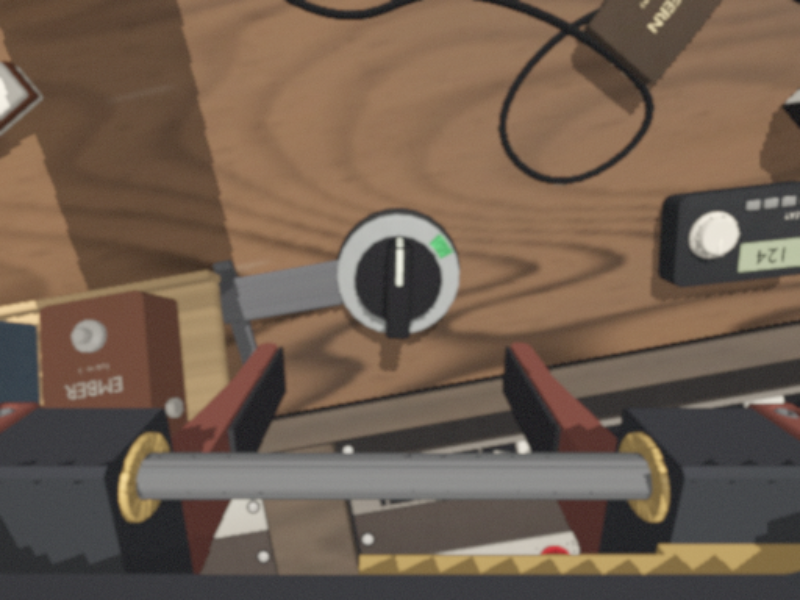

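```bash
python3 - <<'E'
from h import *
g=lambda x,y,z:atz("wrist",y*.64,x*.64,z)
a=g(400,285,.071);b=g(401,238,.071);e=g(397,320,.071);d=b-a
for q in(a,b,e): print(q)
print("ang",np.arctan2(d[1],-d[0]), np.arctan2((b-e)[1],-(b-e)[0]));c=g(399,271,.025);print("collar",c, "disc", g(398,278,.037))
q=g(441,246,.026);print("band",q,np.arctan2((q-c)[1],-(q-c)[0]));print("brown",g(88,336,.114))
s=arm.read_state();T=R.from_quat(s["ee_rot"]);X=np.array([.59,.186,0]);X[:2]=c[:2]
print(T.as_matrix().round(3),s["ee_pos"],"tool offset to collar",T.inv().apply(c-s["ee_pos"]),[T.inv().apply(v-s["ee_pos"])[:2] for v in (a,b,e)])
E
```

```text
[0.58305519 0.19237583 0.071     ]
[0.55503941 0.19852637 0.071     ]
[0.60480142 0.18616537 0.071     ]
ang 0.21611014891032926 0.2434744076362415
collar [0.58509601 0.19181295 0.025     ] disc [0.58698132 0.19062021 0.037     ]
band [0.57316062 0.22392971 0.026     ] 1.2149878100967293
brown [0.56636695 0.02781997 0.114     ]
[[-0.98   0.199 -0.004]
 [ 0.199  0.98  -0.001]
 [ 0.004 -0.002 -1.   ]] [0.5909083  0.18652675 0.24828458] tool offset to collar [0.0058503  0.00441946 0.22330242] [array([0.00814695, 0.00448445]), array([0.036826 , 0.0049451]), array([-0.01439955,  0.00271923])]
```

Call:
drive_tool --series '[{"grip":1,"slide":[3.6,1.8,25],"delta_rot":[0,0,0.5]},{"grip":1,"slide":[0,0,25],"delta_rot":[0,0,0]},{"grip":1,"slide":[0,0,25],"delta_rot":[0,0,0]},{"grip":1,"slide":[0,0,25],"delta_rot":[0,0,0]},{"grip":1,"slide":[0,0,0],"delta_rot":[0,0,0]}]'

```text
clock: 7.65
ee_pos: [0.5854, 0.1862, 0.1517]
ee_rot: [0.105, 0.994, -0.001, -0.002]
ft_force: [0.3, 0.0, 0.4]
opening: 0.0879
grip_force: 0.0
```

```bash
python3 - <<'E'
from h import *
s=arm.read_state();print(s["ee_pos"],s["qvel"].round(3))
a=save("wrist","pics/w3.png")
cv2.imwrite("pics/w3b.png",cv2.resize(a[:,:,::-1],(800,600)))
print(arm.read_state()["ee_pos"])
E
```

```text
[0.58539837 0.18623993 0.15168425] [ 0.004 -0.032 -0.031 -0.001  0.014 -0.001]
[0.58628398 0.18653772 0.15290083]
```

View pics/w3b.png

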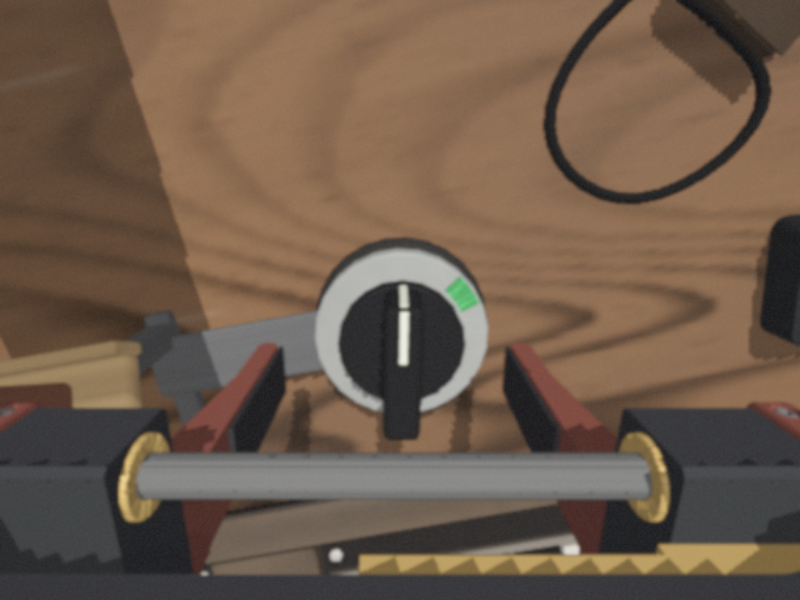

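```bash
python3 - <<'E'
from h import *
s=arm.read_state();T=R.from_quat(s["ee_rot"])
g=lambda x,y,z:T.inv().apply(atz("wrist",y*.64,x*.64,z)-s["ee_pos"])*1e3
for p in((403,285,.071),(403,308,.071),(402,437,.071),(401.5,345,.037),(401.5,330,.026),(464,295,.026),(284,350,.0),(505,350,0)): print(p,g(*p).round(1))
# fingertip projections
for y in(-.044,.044): print(proj("wrist",[s["ee_pos"]+T.apply([0,y,.08])])/.64)
print(s["ee_pos"],T.as_matrix().round(3))
E
```

```text
(403, 285, 0.071) [34.3  4.2 81.9]
(403, 308, 0.071) [25.   4.2 81.9]
(402, 437, 0.071) [-33.1   4.2  81.9]
(401.5, 345, 0.037) [ -5.    4.4 115.9]
(401.5, 330, 0.026) [ -1.5   4.6 126.9]
(464, 295, 0.026) [ 16.9  35.3 126.9]
(284, 350, 0.0) [-23.9 -62.5 152.9]
(505, 350, 0) [-23.8  64.7 152.8]
[[282.85017394 368.42341128]]
[[501.43467377 368.51329017]]
[0.58628398 0.18653772 0.15290083] [[-0.978  0.209 -0.001]
 [ 0.209  0.978 -0.   ]
 [ 0.001 -0.001 -1.   ]]
```

Call:
drive_tool --series '[{"grip":1,"slide":[0,3.2,10],"delta_rot":[0,0,0]},{"grip":1,"slide":[0,0,11],"delta_rot":[0,0,0]},{"grip":1,"slide":[0,0,10],"delta_rot":[0,0,0]},{"grip":1,"slide":[0,0,0],"delta_rot":[0,0,0]},{"grip":0.2,"slide":[0,0,0],"delta_rot":[0,0,0]}]' --grip_force 20

```text
clock: 8.32
ee_pos: [0.5874, 0.1901, 0.1216]
ee_rot: [0.105, 0.995, -0.0, -0.0]
ft_force: [0.0, 0.9, 0.4]
opening: 0.0814
grip_force: 0.0
```

Call:
drive_tool --series '[{"grip":-1,"slide":[0,0,0],"delta_rot":[0,0,0]},{"grip":-1,"slide":[0,0,0],"delta_rot":[0,0,0]},{"grip":-1,"slide":[0,0,0],"delta_rot":[0,0,0]},{"grip":-1,"slide":[0,0,0],"delta_rot":[0,0,0]},{"grip":-1,"slide":[0,0,0],"delta_rot":[0,0,0]}]' --grip_force 20

```text
clock: 8.95
ee_pos: [0.5874, 0.1901, 0.1217]
ee_rot: [0.105, 0.995, -0.0, 0.0]
ft_force: [-0.2, 0.3, 0.7]
opening: 0.0313
grip_force: 0.0
```

Call:
drive_tool --series '[{"grip":-1,"slide":[0,0,0],"delta_rot":[0,0,0]},{"grip":-1,"slide":[0,0,0],"delta_rot":[0,0,0]},{"grip":-1,"slide":[0,0,0],"delta_rot":[0,0,0]},{"grip":-1,"slide":[0,0,0],"delta_rot":[0,0,0]},{"grip":-1,"slide":[0,0,0],"delta_rot":[0,0,0]}]' --grip_force 20

```text
clock: 9.57
ee_pos: [0.5873, 0.1895, 0.1217]
ee_rot: [0.105, 0.995, -0.0, -0.0]
ft_force: [-0.3, -5.5, 1.4]
opening: 0.016
grip_force: 19.9
```

Call:
drive_tool --series '[{"grip":-1,"slide":[0,-0.5,0],"delta_rot":[0,0,0]},{"grip":-1,"slide":[0,0,0],"delta_rot":[0,0,5]},{"grip":-1,"slide":[0,0,0],"delta_rot":[0,0,5]},{"grip":-1,"slide":[0,0,0],"delta_rot":[0,0,5]},{"grip":-1,"slide":[0,0,0],"delta_rot":[0,0,5]}]' --grip_force 45

```text
clock: 10.2
ee_pos: [0.5876, 0.1904, 0.1217]
ee_rot: [0.277, 0.961, 0.001, 0.0]
ft_force: [1.6, 3.2, -1.3]
opening: 0.0161
grip_force: 45.0
```

Call:
drive_tool --series '[{"grip":-1,"slide":[0,0,0],"delta_rot":[0,0,5]},{"grip":-1,"slide":[0,0,0],"delta_rot":[0,0,5]},{"grip":-1,"slide":[0,0,0],"delta_rot":[0,0,5]},{"grip":-1,"slide":[0,0,0],"delta_rot":[0,0,5]},{"grip":-1,"slide":[0,0,0],"delta_rot":[0,0,0]}]'

```text
clock: 10.82
ee_pos: [0.5883, 0.1912, 0.1217]
ee_rot: [0.439, 0.898, 0.002, 0.001]
ft_force: [3.8, 4.4, -4.5]
opening: 0.0159
grip_force: 44.9
```

```bash
python3 - <<'E'
from h import *
s=arm.read_state();print(s["ft_torque"],s["joint_pos"].round(2))
a=save("wrist","pics/w4.png");b=save("top","pics/top2.png")
cv2.imwrite("pics/w4b.png",np.vstack([cv2.resize(a[100:340,100:420,::-1],(640,480))]))
E
```

```text
[ 0.85891246 -0.56215903 -0.04605441] [ 0.29  0.66  1.73  0.    0.75 -0.37]
```

View pics/w4b.png

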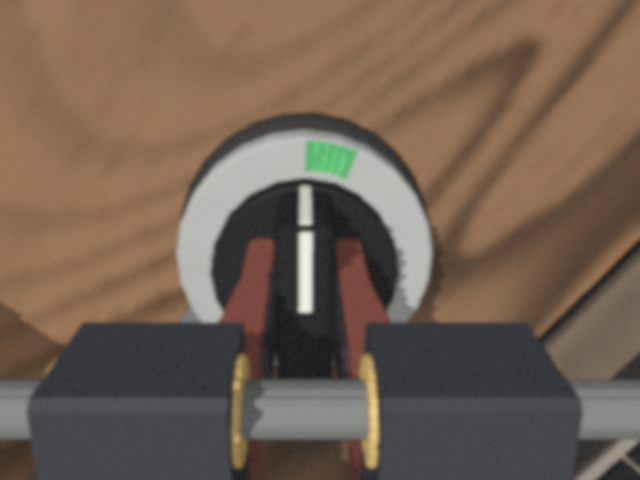

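Call:
drive_tool --series '[{"grip":-1,"slide":[0,0,0],"delta_rot":[0,0,4.5]},{"grip":-1,"slide":[0,0,0],"delta_rot":[0,0,4.5]},{"grip":-1,"slide":[0,0,0],"delta_rot":[0,0,4.5]},{"grip":-1,"slide":[0,0,0],"delta_rot":[0,0,0]},{"grip":-1,"slide":[0,0,0],"delta_rot":[0,0,0]}]'

```text
clock: 11.55
ee_pos: [0.5889, 0.1915, 0.1217]
ee_rot: [0.541, 0.841, 0.002, 0.001]
ft_force: [5.8, 7.4, -6.8]
opening: 0.016
grip_force: 44.9
```

Call:
drive_tool --series '[{"grip":0.2,"slide":[0,0,0],"delta_rot":[0,0,0]},{"grip":0.2,"slide":[0,0,0],"delta_rot":[0,0,0]},{"grip":0.2,"slide":[0,0,0],"delta_rot":[0,0,0]},{"grip":0.2,"slide":[0,0,0],"delta_rot":[0,0,0]},{"grip":0.2,"slide":[0,0,0],"delta_rot":[0,0,0]}]'

```text
clock: 12.18
ee_pos: [0.5873, 0.1896, 0.1217]
ee_rot: [0.541, 0.841, 0.0, -0.0]
ft_force: [-0.2, -0.3, 0.1]
opening: 0.0526
grip_force: 0.0
```

Call:
drive_tool --series '[{"grip":0.2,"slide":[0,0,-20],"delta_rot":[0,0,0]},{"grip":0.2,"slide":[0,0,-30],"delta_rot":[0,0,0]},{"grip":0.2,"slide":[0,0,-30],"delta_rot":[0,0,0]},{"grip":0.2,"slide":[0,0,-20],"delta_rot":[0,0,0]},{"grip":0.2,"slide":[0,0,0],"delta_rot":[0,0,0]}]'

```text
clock: 12.8
ee_pos: [0.5882, 0.1899, 0.2239]
ee_rot: [0.541, 0.841, 0.001, 0.001]
ft_force: [0.4, 0.2, 0.0]
opening: 0.0528
grip_force: 0.0
```

```bash
python3 - <<'E'
from h import *
a=save("wrist","pics/w5.png");s=arm.read_state();print(s["ee_pos"],s["ee_rot"],s["joint_pos"].round(2))
cv2.imwrite("pics/w5b.png",cv2.resize(a[100:300,150:400,::-1],(750,600)))
E
```

```text
[0.58742514 0.18968917 0.22241669] [5.41052542e-01 8.40988492e-01 5.36486330e-04 4.63990153e-04] [ 0.29  0.51  1.7  -0.    0.93 -0.13]
```

View pics/w5b.png

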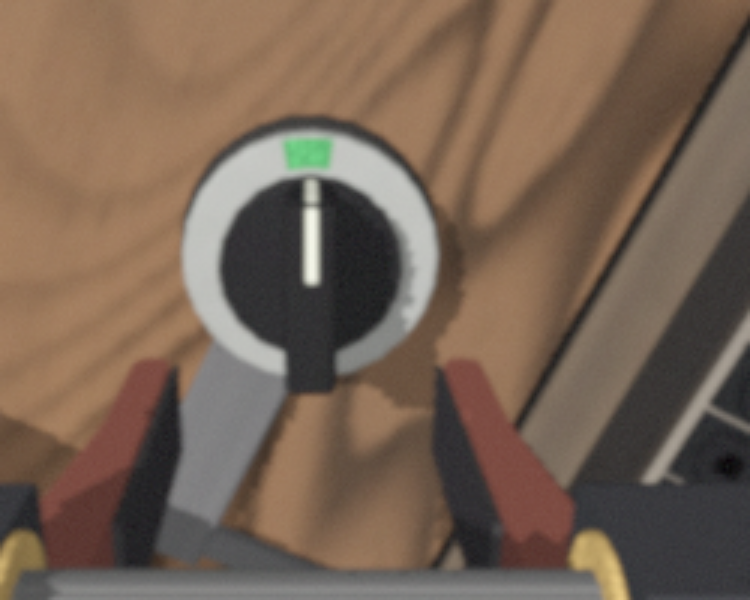

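Call:
drive_tool --series '[{"grip":-1,"slide":[0,0,-25],"delta_rot":[0,0,0]},{"grip":-1,"slide":[0,0,-25],"delta_rot":[0,0,0]},{"grip":-1,"slide":[0,0,-25],"delta_rot":[0,0,0]},{"grip":-1,"slide":[0,0,-25],"delta_rot":[0,0,0]},{"grip":-1,"slide":[0,0,-25],"delta_rot":[0,0,0]}]'

```text
clock: 13.48
ee_pos: [0.5867, 0.1895, 0.3457]
ee_rot: [0.541, 0.841, -0.001, -0.001]
ft_force: [0.5, 0.8, 0.0]
opening: 0.0063
grip_force: 0.0
```

Call:
drive_tool --series '[{"grip":-1,"slide":[0,0,0],"delta_rot":[0,0,-9]},{"grip":-1,"slide":[0,0,0],"delta_rot":[0,0,-9]},{"grip":-1,"slide":[0,0,0],"delta_rot":[0,0,-9]},{"grip":-1,"slide":[0,0,0],"delta_rot":[0,0,-9]},{"grip":-1,"slide":[0,0,0],"delta_rot":[0,0,-9]}]'

```text
clock: 14.1
ee_pos: [0.5868, 0.1895, 0.3449]
ee_rot: [0.176, 0.984, -0.001, -0.001]
ft_force: [0.5, 0.0, -0.4]
opening: 0.0008
grip_force: 0.0
```

Call:
drive_tool --series '[{"grip":-1,"slide":[0,0,0],"delta_rot":[0,0,-9]},{"grip":-1,"slide":[0,0,0],"delta_rot":[0,0,-9.5]},{"grip":-1,"slide":[52,0,0],"delta_rot":[0,0,0]},{"grip":-1,"slide":[52,0,0],"delta_rot":[0,0,0]},{"grip":-1,"slide":[0,0,0],"delta_rot":[0,0,0]}]'

```text
clock: 14.72
ee_pos: [0.48, 0.1929, 0.3451]
ee_rot: [0.017, 1.0, -0.001, -0.002]
ft_force: [0.8, 0.7, -0.2]
opening: 0.0003
grip_force: 0.0
```

Call:
drive_tool --series '[{"grip":-1,"slide":[0,-45,9],"delta_rot":[0,0,0]},{"grip":-1,"slide":[0,-45,9],"delta_rot":[0,0,0]},{"grip":-1,"slide":[0,-45,9],"delta_rot":[0,0,0]},{"grip":-1,"slide":[0,-45,10],"delta_rot":[0,0,0]},{"grip":-1,"slide":[0,-45,10],"delta_rot":[0,0,0]}]'

```text
clock: 15.35
ee_pos: [0.4762, -0.0334, 0.2988]
ee_rot: [0.018, 1.0, -0.0, -0.0]
ft_force: [0.6, -1.0, -0.0]
opening: 0.0007
grip_force: 0.0
```

Call:
drive_tool --series '[{"grip":-1,"slide":[0,-45,10],"delta_rot":[0,0,0]},{"grip":-1,"slide":[0,-45,10],"delta_rot":[0,0,0]},{"grip":-1,"slide":[0,-44,10],"delta_rot":[0,0,0]},{"grip":-1,"slide":[0,0,0],"delta_rot":[0,0,0]},{"grip":-1,"slide":[0,0,0],"delta_rot":[0,0,0]}]'

```text
clock: 15.98
ee_pos: [0.471, -0.1655, 0.2691]
ee_rot: [0.018, 1.0, 0.0, -0.0]
ft_force: [0.2, -0.7, -0.6]
opening: 0.0005
grip_force: 0.0
```

Call:
drive_tool --series '[{"grip":-1,"slide":[0,0,0],"delta_rot":[0,-10,0]},{"grip":-1,"slide":[0,0,0],"delta_rot":[0,-10,0]},{"grip":-1,"slide":[0,0,0],"delta_rot":[0,-10,0]},{"grip":-1,"slide":[0,0,0],"delta_rot":[0,0,0]},{"grip":-1,"slide":[0,0,0],"delta_rot":[0,0,0]}]'

```text
clock: 16.6
ee_pos: [0.4728, -0.1626, 0.2699]
ee_rot: [0.014, 0.971, 0.001, 0.239]
ft_force: [0.3, 0.9, -0.1]
opening: 0.0007
grip_force: 0.0
```

```bash
python3 - <<'E'
from h import *
a=save("wrist","pics/w6.png");s=arm.read_state();T=R.from_quat(s["ee_rot"]);print(s["ee_pos"],T.as_matrix().round(3),s["joint_pos"].round(2))
for t in("green_button","blue_button","brown_button"):
    for x in viewer.spot_in(t,"wrist")[:1]:
        p=x["position"];print(t,np.round(p,1)*1.5625,round(x["confidence"],2),atz("wrist",*p,.114).round(4))
w=-.035
for n,y in(("g",-.095),("b",0),("n",.095)):
    B=np.array([.6087-.045*np.cos(w)-np.sin(w)*y,-.0754-.045*np.sin(w)+np.cos(w)*y,.114]);print(n,B.round(4),proj("wrist",[B])*1.5625)
print("tip",proj("wrist",[s["ee_pos"]+T.apply([0,0,.08])])*1.5625)
cv2.imwrite("pics/w6b.png",cv2.resize(a[:,:,::-1],(800,600)))
E
```

```text
[ 0.47306949 -0.16277082  0.26996583] [[-0.885  0.026  0.465]
 [ 0.027  1.    -0.004]
 [-0.465  0.009 -0.886]] [-0.45  0.19  2.15  0.52  0.41 -2.43]
green_button [311.09375 371.875  ] 0.63 [ 0.566  -0.1768  0.114 ]
blue_button [331.71875 522.03125] 0.74 [ 0.5891 -0.0788  0.114 ]
brown_button [330.3125  653.28125] 0.64 [0.5907 0.0082 0.114 ]
g [ 0.5604 -0.1688  0.114 ] [[384.44780168 304.97991475]]
b [ 0.5637 -0.0738  0.114 ] [[537.26154327 304.92141093]]
n [0.5671 0.0211 0.114 ] [[688.55120372 304.86001513]]
tip [[392.38033963 368.59821186]]
```

View pics/w6b.png

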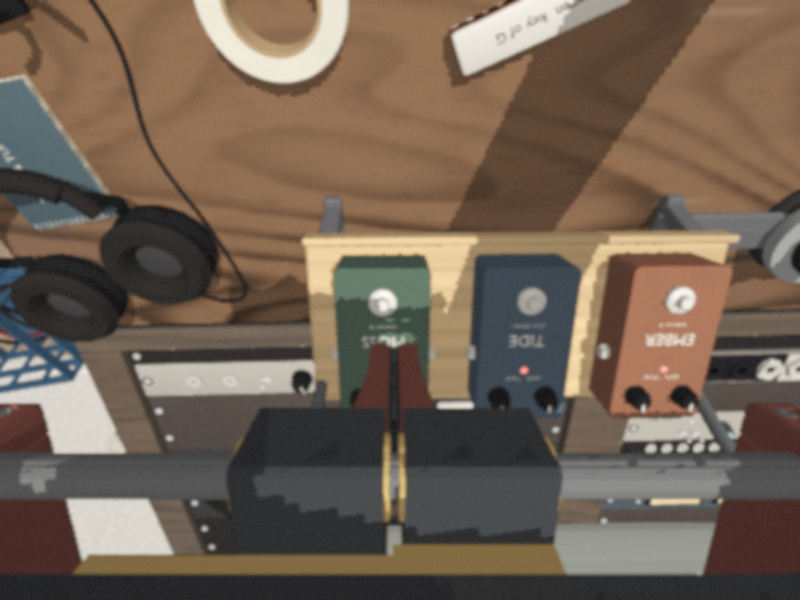

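Call:
drive_tool --series '[{"grip":-1,"slide":[-2,-3.6,15],"delta_rot":[0,0,0]},{"grip":-1,"slide":[-2,-3.7,20],"delta_rot":[0,0,0]},{"grip":-1,"slide":[0,0,20],"delta_rot":[0,0,0]},{"grip":-1,"slide":[0,0,20],"delta_rot":[0,0,0]},{"grip":-1,"slide":[0,0,8],"delta_rot":[0,0,0]}]'

```text
clock: 17.42
ee_pos: [0.5184, -0.1674, 0.2016]
ee_rot: [0.017, 0.972, -0.002, 0.233]
ft_force: [0.2, 0.1, 0.7]
opening: 0.0002
grip_force: 0.0
```

```bash
python3 - <<'E'
from h import *
a=save("wrist","pics/w7.png");s=arm.read_state();T=R.from_quat(s["ee_rot"]);print(s["ee_pos"],T.as_matrix().round(3),s["joint_pos"].round(2))
for B in([.5604,-.1688,.114],[.5585,-.17,.114]): print(T.inv().apply(np.array(B)-s["ee_pos"]), proj("wrist",[B])*1.5625)
cv2.imwrite("pics/w7b.png",cv2.resize(a[120:330,130:390,::-1],(743,600)))
E
```

```text
[ 0.51849829 -0.16735153  0.20153274] [[-0.891  0.033  0.453]
 [ 0.032  0.999 -0.011]
 [-0.453  0.005 -0.892]] [-0.41  0.38  2.1   0.66  0.28 -2.54]
[ 0.00226528 -0.00047579  0.09702822] [[391.00243071 345.95236662]]
[ 0.00392025 -0.00173791  0.09618079] [[388.08360661 343.20020938]]
```

View pics/w7b.png

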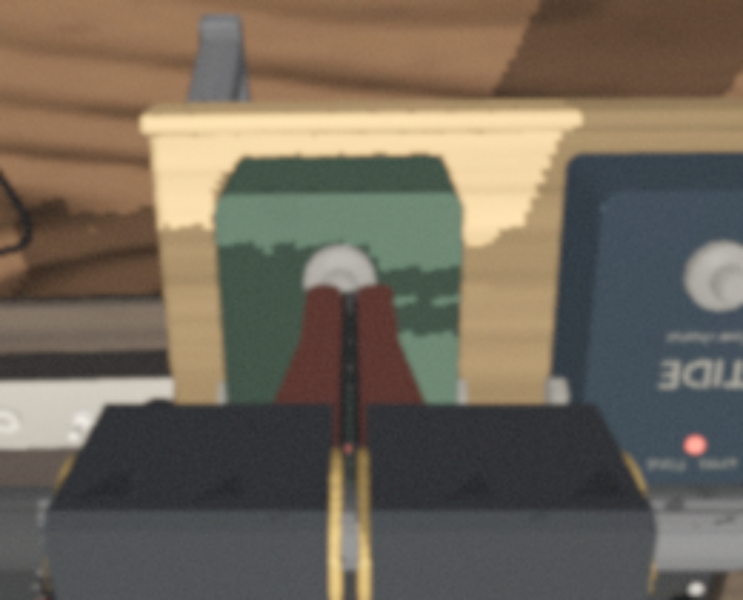

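Call:
drive_tool --series '[{"grip":-1,"slide":[3,-2,0],"delta_rot":[0,0,3]},{"grip":-1,"slide":[0,0,0],"delta_rot":[0,0,3]},{"grip":-1,"slide":[0,0,5],"delta_rot":[0,0,0]},{"grip":-1,"slide":[0,0,5],"delta_rot":[0,0,0]},{"grip":-1,"slide":[0,0,0],"delta_rot":[0,0,0]}]'

```text
clock: 18.1
ee_pos: [0.5197, -0.1695, 0.1927]
ee_rot: [0.068, 0.97, 0.01, 0.233]
ft_force: [-0.0, -0.3, 0.8]
opening: 0.0003
grip_force: 0.0
```

```bash
python3 - <<'E'
from h import *
s=arm.read_state();T=R.from_quat(s["ee_rot"]);print(s["ee_pos"],T.as_matrix().round(3),s["joint_pos"].round(2),s["ft_force"])
for B in([.5604,-.1688,.114],[.5585,-.17,.114]): print(T.inv().apply(np.array(B)-s["ee_pos"]))
E
```

```text
[ 0.51972906 -0.16946931  0.19266115] [[-0.882  0.126  0.454]
 [ 0.136  0.991 -0.011]
 [-0.451  0.052 -0.891]] [-0.41  0.4   2.1   0.71  0.26 -2.49] [-0.02839569 -0.31859216  0.83739277]
[-0.0002666   0.00171823  0.08853885]
[0.00124595 0.0002898  0.08768927]
```

Call:
drive_tool --series '[{"grip":-1,"slide":[0,0,3],"delta_rot":[0,0,0]},{"grip":-1,"slide":[0,0,2],"delta_rot":[0,0,0]},{"grip":-1,"slide":[0,0,1],"delta_rot":[0,0,0]},{"grip":-1,"slide":[0,0,1],"delta_rot":[0,0,0]},{"grip":-1,"slide":[0,0,0],"delta_rot":[0,0,0]}]'

```text
clock: 18.73
ee_pos: [0.523, -0.1695, 0.1867]
ee_rot: [0.068, 0.97, 0.01, 0.234]
ft_force: [0.2, -0.3, -0.6]
opening: 0.0003
grip_force: 0.0
```

Call:
drive_tool --series '[{"grip":-1,"slide":[0,0,1],"delta_rot":[0,0,0]},{"grip":-1,"slide":[0,0,0],"delta_rot":[0,0,0]},{"grip":-1,"slide":[0,0,1],"delta_rot":[0,0,0]},{"grip":-1,"slide":[0,0,0],"delta_rot":[0,0,0]},{"grip":-1,"slide":[0,0,0],"delta_rot":[0,0,0]}]'

```text
clock: 19.35
ee_pos: [0.5238, -0.1696, 0.185]
ee_rot: [0.068, 0.97, 0.01, 0.234]
ft_force: [-1.0, 0.1, 1.3]
opening: 0.0004
grip_force: 0.9
```

Call:
drive_tool --series '[{"grip":-1,"slide":[0,0,1],"delta_rot":[0,0,0]},{"grip":-1,"slide":[0,0,0],"delta_rot":[0,0,0]},{"grip":-1,"slide":[0,0,1],"delta_rot":[0,0,0]},{"grip":-1,"slide":[0,0,0],"delta_rot":[0,0,0]},{"grip":-1,"slide":[0,0,0],"delta_rot":[0,0,0]}]'

```text
clock: 19.98
ee_pos: [0.5247, -0.1696, 0.1833]
ee_rot: [0.068, 0.97, 0.01, 0.234]
ft_force: [-3.6, 0.2, 5.4]
opening: 0.0008
grip_force: 3.3
```

Call:
drive_tool --series '[{"grip":-1,"slide":[0,0,1],"delta_rot":[0,0,0]},{"grip":-1,"slide":[0,0,0],"delta_rot":[0,0,0]},{"grip":-1,"slide":[0,0,0.5],"delta_rot":[0,0,0]},{"grip":-1,"slide":[0,0,0],"delta_rot":[0,0,0]},{"grip":-1,"slide":[0,0,0],"delta_rot":[0,0,0]}]'

```text
clock: 20.6
ee_pos: [0.525, -0.1696, 0.1825]
ee_rot: [0.068, 0.97, 0.01, 0.234]
ft_force: [-9.9, 0.5, 15.3]
opening: 0.0007
grip_force: 9.3
```

Call:
drive_tool --series '[{"grip":-1,"slide":[0,0,-5],"delta_rot":[0,0,0]},{"grip":-1,"slide":[0,0,-15],"delta_rot":[0,0,0]},{"grip":-1,"slide":[0,0,-20],"delta_rot":[0,0,0]},{"grip":-1,"slide":[0,0,-10],"delta_rot":[0,0,0]},{"grip":-1,"slide":[0,0,0],"delta_rot":[0,0,0]}]'

```text
clock: 21.22
ee_pos: [0.5029, -0.1692, 0.2269]
ee_rot: [0.068, 0.97, 0.01, 0.234]
ft_force: [-0.1, 0.3, -0.3]
opening: 0.0003
grip_force: 0.0
```

Call:
drive_tool --series '[{"grip":-1,"slide":[2.5,23.6,0],"delta_rot":[0,0,0]},{"grip":-1,"slide":[2.5,23.6,0],"delta_rot":[0,0,0]},{"grip":-1,"slide":[2.5,23.6,0],"delta_rot":[0,0,0]},{"grip":-1,"slide":[2.5,23.6,0],"delta_rot":[0,0,0]},{"grip":-1,"slide":[0,0,0],"delta_rot":[0,0,0]}]'

```text
clock: 21.85
ee_pos: [0.5058, -0.0729, 0.2261]
ee_rot: [0.066, 0.97, 0.011, 0.233]
ft_force: [-0.0, 0.1, 0.0]
opening: 0.0006
grip_force: 0.0
```

Call:
drive_tool --series '[{"grip":-1,"slide":[0,0,0],"delta_rot":[0,0,-3]},{"grip":-1,"slide":[0,0,0],"delta_rot":[0,0,-3]},{"grip":-1,"slide":[0,0,0],"delta_rot":[0,0,0]},{"grip":-1,"slide":[0,0,0],"delta_rot":[0,0,0]},{"grip":-1,"slide":[0,0,0],"delta_rot":[0,0,0]}]'

```text
clock: 22.48
ee_pos: [0.5058, -0.0744, 0.2267]
ee_rot: [0.017, 0.972, -0.002, 0.234]
ft_force: [0.0, 0.1, 0.7]
opening: 0.0005
grip_force: 0.0
```

```bash
python3 - <<'E'
from h import *
s=arm.read_state();T=R.from_quat(s["ee_rot"]);print(s["ee_pos"],T.as_matrix().round(3),s["joint_pos"].round(2))
G=np.array([.5605,-.1697,.114]);u=np.array([.035,.9994,0])*.095
for B in(G+u,G+2*u): print(B,T.inv().apply(B-s["ee_pos"]).round(4),proj("wrist",[B])[:,::-1])
viewer.snapshot("wrist")
for t in("blue_button","brown_button"): print(t,viewer.spot_in(t,"wrist")[:1])
E
```

```text
[ 0.50581718 -0.07439051  0.22667864] [[-0.89   0.034  0.455]
 [ 0.032  0.999 -0.012]
 [-0.455  0.004 -0.891]] [-0.21  0.28  2.16  0.35  0.24 -2.06]
[ 0.563825 -0.074757  0.114   ] [-0.0004  0.0011  0.1267] [[209.62657682 252.49694536]]
[0.56715  0.020186 0.114   ] [-0.0003  0.0961  0.1271] [[209.33689637 372.9774454 ]]
blue_button [{'position': [203.9, 253.9], 'confidence': 0.81}]
brown_button [{'position': [222.9, 360.9], 'confidence': 0.88}]
```

Call:
drive_tool --series '[{"grip":-1,"slide":[0,1,18],"delta_rot":[0,0,0]},{"grip":-1,"slide":[0,0,17],"delta_rot":[0,0,0]},{"grip":-1,"slide":[0,0,7],"delta_rot":[0,0,0]},{"grip":-1,"slide":[0,0,2],"delta_rot":[0,0,0]},{"grip":-1,"slide":[0,0,0],"delta_rot":[0,0,0]}]'

```text
clock: 23.25
ee_pos: [0.5258, -0.0737, 0.1878]
ee_rot: [0.017, 0.972, -0.002, 0.234]
ft_force: [-0.3, 0.3, -0.1]
opening: 0.0004
grip_force: 0.0
```

Call:
drive_tool --series '[{"grip":-1,"slide":[0,0,1],"delta_rot":[0,0,0]},{"grip":-1,"slide":[0,0,1],"delta_rot":[0,0,0]},{"grip":-1,"slide":[0,0,1],"delta_rot":[0,0,0]},{"grip":-1,"slide":[0,0,1],"delta_rot":[0,0,0]},{"grip":-1,"slide":[0,0,0],"delta_rot":[0,0,0]}]'

```text
clock: 23.88
ee_pos: [0.5277, -0.0738, 0.1842]
ee_rot: [0.017, 0.972, -0.002, 0.234]
ft_force: [-2.3, 0.1, 4.6]
opening: 0.0004
grip_force: 2.7
```

Call:
drive_tool --series '[{"grip":-1,"slide":[0,0,1],"delta_rot":[0,0,0]},{"grip":-1,"slide":[0,0,1],"delta_rot":[0,0,0]},{"grip":-1,"slide":[0,0,0.5],"delta_rot":[0,0,0]},{"grip":-1,"slide":[0,0,0],"delta_rot":[0,0,0]},{"grip":-1,"slide":[0,0,0],"delta_rot":[0,0,0]}]'

```text
clock: 24.5
ee_pos: [0.5284, -0.0737, 0.1829]
ee_rot: [0.017, 0.972, -0.002, 0.234]
ft_force: [-13.2, -0.2, 21.3]
opening: 0.0004
grip_force: 12.5
```

Call:
drive_tool --series '[{"grip":-1,"slide":[0,0,-5],"delta_rot":[0,0,0]},{"grip":-1,"slide":[0,0,-15],"delta_rot":[0,0,0]},{"grip":-1,"slide":[0,0,-20],"delta_rot":[0,0,0]},{"grip":-1,"slide":[0,0,-10],"delta_rot":[0,0,0]},{"grip":-1,"slide":[0,0,0],"delta_rot":[0,0,0]}]'

```text
clock: 25.12
ee_pos: [0.5062, -0.0732, 0.2268]
ee_rot: [0.017, 0.972, -0.002, 0.234]
ft_force: [-0.5, 0.2, -0.1]
opening: 0.0007
grip_force: 0.0
```

Call:
drive_tool --series '[{"grip":-1,"slide":[0,23.75,0],"delta_rot":[0,0,0]},{"grip":-1,"slide":[0,23.75,0],"delta_rot":[0,0,0]},{"grip":-1,"slide":[0,23.75,0],"delta_rot":[0,0,0]},{"grip":-1,"slide":[0,23.75,0],"delta_rot":[0,0,0]},{"grip":-1,"slide":[0,0,0],"delta_rot":[0,0,0]}]'

```text
clock: 25.75
ee_pos: [0.5093, 0.023, 0.2261]
ee_rot: [0.015, 0.972, -0.002, 0.233]
ft_force: [0.2, -0.7, -0.6]
opening: 0.0008
grip_force: 0.0
```

```bash
python3 - <<'E'
from h import *
s=arm.read_state();T=R.from_quat(s["ee_rot"]);print(s["ee_pos"],T.as_matrix().round(3),s["joint_pos"].round(2))
B=np.array([.567,.0202,.114]);print(T.inv().apply(B-s["ee_pos"]).round(4),proj("wrist",[B])[:,::-1])
viewer.snapshot("wrist");print(viewer.spot_in("brown_button","wrist")[:1])
E
```

```text
[0.5093057  0.0229535  0.22611781] [[-0.891  0.03   0.454]
 [ 0.029  1.    -0.01 ]
 [-0.454  0.004 -0.891]] [ 0.03  0.28  2.17 -0.11  0.22 -1.4 ]
[-0.0006 -0.0015  0.1261] [[210.12043457 249.19153617]]
[]
```

Call:
drive_tool --series '[{"grip":-1,"slide":[0,-0.5,18],"delta_rot":[0,0,0]},{"grip":-1,"slide":[0,0,17],"delta_rot":[0,0,0]},{"grip":-1,"slide":[0,0,7],"delta_rot":[0,0,0]},{"grip":-1,"slide":[0,0,2],"delta_rot":[0,0,0]},{"grip":-1,"slide":[0,0,0],"delta_rot":[0,0,0]}]'

```text
clock: 26.48
ee_pos: [0.5292, 0.0205, 0.1877]
ee_rot: [0.017, 0.972, -0.002, 0.234]
ft_force: [0.3, -0.3, 0.6]
opening: 0.0006
grip_force: 0.0
```

Call:
drive_tool --series '[{"grip":-1,"slide":[0,0,1],"delta_rot":[0,0,0]},{"grip":-1,"slide":[0,0,1],"delta_rot":[0,0,0]},{"grip":-1,"slide":[0,0,1],"delta_rot":[0,0,0]},{"grip":-1,"slide":[0,0,1],"delta_rot":[0,0,0]},{"grip":-1,"slide":[0,0,0],"delta_rot":[0,0,0]}]'

```text
clock: 27.1
ee_pos: [0.5311, 0.0208, 0.1842]
ee_rot: [0.017, 0.972, -0.002, 0.234]
ft_force: [-2.7, -0.4, 6.0]
opening: 0.0008
grip_force: 3.3
```

Call:
drive_tool --series '[{"grip":-1,"slide":[0,0,1],"delta_rot":[0,0,0]},{"grip":-1,"slide":[0,0,0.5],"delta_rot":[0,0,0]},{"grip":-1,"slide":[0,0,0.5],"delta_rot":[0,0,0]},{"grip":-1,"slide":[0,0,0],"delta_rot":[0,0,0]},{"grip":-1,"slide":[0,0,0],"delta_rot":[0,0,0]}]'

```text
clock: 27.72
ee_pos: [0.5316, 0.0208, 0.1833]
ee_rot: [0.017, 0.972, -0.002, 0.234]
ft_force: [-13.4, -0.9, 20.3]
opening: 0.0006
grip_force: 12.0
```

Brown bottomed; retract and check the knob before handing in.

Call:
drive_tool --series '[{"grip":-1,"slide":[0,0,-5],"delta_rot":[0,0,0]},{"grip":-1,"slide":[0,0,-20],"delta_rot":[0,0,0]},{"grip":-1,"slide":[0,0,-35],"delta_rot":[0,0,0]},{"grip":-1,"slide":[0,0,-20],"delta_rot":[0,0,0]},{"grip":-1,"slide":[0,0,0],"delta_rot":[0,0,0]}]'

```text
clock: 28.35
ee_pos: [0.4958, 0.0217, 0.2546]
ee_rot: [0.017, 0.972, -0.002, 0.235]
ft_force: [0.4, -0.2, -0.1]
opening: 0.0003
grip_force: 0.0
```

Call:
drive_tool --series '[{"grip":-1,"slide":[0,0,0],"delta_rot":[0,0,0]},{"grip":-1,"slide":[0,0,0],"delta_rot":[0,0,0]},{"grip":-1,"slide":[0,0,0],"delta_rot":[0,0,0]},{"grip":-1,"slide":[0,0,0],"delta_rot":[0,0,0]},{"grip":-1,"slide":[0,0,0],"delta_rot":[0,0,0]}]'

```text
clock: 28.98
ee_pos: [0.4956, 0.0216, 0.2532]
ee_rot: [0.017, 0.972, -0.002, 0.234]
ft_force: [0.3, 0.6, 0.0]
opening: 0.0002
grip_force: 0.0
```

```bash
python3 -c "
from h import *
print(arm.read_state()['ft_force'],arm.hand_in())"
```

```text
the job is handed in; nothing more can be done
[0.32916948 0.61717931 0.04378291] None
```

I turned the wing knob to the middle of the green band (seen in the wrist camera after letting go) and pressed the green, blue and brown buttons in that order, each until the force showed it had bottomed. I then backed the arm clear and handed the job in at about 29 s. I did not look at the knob again before handing in, and no verdict came back.

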